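# Fit the lens and screw down the retaining ring of a desk loupe

### The arm

A 6-joint arm with a two-finger parallel gripper is mounted at the origin on the work surface. World frame = base frame: x ahead of the robot, y to its left, z up, the work surface at z = 0. Lengths are in mm, angles in rad, forces in N, time in s.
With the tool pointing down it reaches from about 350 to 975 mm from the base axis. Payload 7.1 kg.
Tool frame: the origin (TCP) lies at the very end of the fingers, on their centre line; the grasp point (between the pads) lies tcp_to_grasp behind it (tcp_to_grasp is the distance from the TCP to the grasp point, in mm); z points along the fingers, x is the direction in which the jaws open and shut, and the axes are right-handed (so a half turn about z gives the same grasp; the last joint's range is limited). The gripper opens to 88 mm and grips with 3 to 60 N. Pads are 20 mm wide; open, the fingers measure 115 mm over their backs; the gripper's body (75 mm by 178 mm) begins 61 mm behind the grasp point.
Start: joints at [-1.303, 0.423, 1.63, -0, 1.089, -0.019], TCP at [176.821, -599.449, 222.675] pointing down, gripper open.
Joint ranges: [-3, 3], [-0.9, 2.11], [0.09, 2.58], [-1.31, 4.45], [0.11, 2.69], [-2.54, 2.54]. Speed limits (rad/s): [2.39, 2.39, 3.01, 3.14, 3.14, 3.14].

### API

Orientations are given as a rotation vector (axis times angle).
In Python, from workcell import get_obs, get_image, close_job, recognise, mark_of, tcp_to_grasp gives the robot as it stands. The module is installed in compiled form; this text tells all that it offers.
- The arm moves only by the tool move_arm, never from a script. Its argument "motion" is a list of rows, each a list of 7 numbers: the shift along the world's x, y, z in mm, then the turn, a rotation vector about the world's x, y, z in rad, then the finger opening in mm, from 0 to 87.8. A call has 1 to 5 rows; each row is the pose to reach, as a shift and turn from the pose commanded when the call began; what a row does not reach only later rows make up. A row lasts 1/12 s, in which the tool goes at most 41.7 mm and 7.16 degrees, less where a joint would pass 70% of its speed; a pose out of reach is approached as far as the arm can. A call with a gripper value outside its range is refused whole. The fingers move at their own pace and stop on an object; the grip force is fixed at half the most. Time passes only in rows, so rows that repeat a pose let the fingers close. It gives the time, the measured TCP pose, the force and the opening at its end, in the units of the state.
- get_obs(): the state, without advancing time (a new reading comes with each control period).
- get_image(name): name is "scene" or "top"; returns a dict with "color" (400x640x3 uint8, red, green, blue), "mtx" (3x3 intrinsics, pixels), "k1" (the pictures are not rectified: a ray, as slopes to the right and down, at radius r is drawn at 1 + k1 r^2 times it, then the intrinsics apply), "camera_from_world" (4x4, takes a point from world to camera coordinates). Camera axes: x right, y up, looking along -z (the intrinsics and any distortion apply to the point x, -y, -z); pixel columns grow to the right and rows downward; lengths in mm; the calibration is good to about 2 mm. A picture is of the moment at which its call begins. There is no depth.
- close_job(): hands the job in, once; it reports no verdict.
Trained networks look in a picture, given as the dict that the camera call returned (one of the last four; its "shot" number tells which), for a name from the list of things; names that differ only in an ending like _2 or _b are one class to them, and where a whole thing is asked for, a point or a joint stands for the part that bears it (a point fixed in the world has none). Each returns a list of dicts, best first, with "p" (0 to 1); they miss things now and then, are a little off and sometimes report something else, mostly with a low value. They report only what shows in the picture. A call takes as long as a camera call. They do not tell look-alikes from the thing itself.
- recognise(picture, label): "bbox" ([centre column, centre row, width, height] in pixels, round what is visible of it).
- mark_of(picture, label): "location" ([row, column] in pixels: a listed point, or the origin of a listed thing).
The state is a dict: "t": time; "qpos": joint angles; "qvel": joint speeds; "joint_torque": joint torques, N m; "ee_pos": TCP position; "orientation": TCP orientation; "ft_force": force on the tool from outside, world axes, zero at the start; "moment": the same for the moment, N m; "width": finger opening in mm.
Only numpy, scipy, OpenCV 4.12 (cv2) and the standard library are available. Lean on these libraries where they do the work, as an engineer would, in place of code of your own. Each camera call takes 0.05 s, during which the arm holds its last target. There are 200 camera calls.

### The job

Assemble the calligrapher's desk loupe: lower the glass lens, dome up, into the open dark tube so that it lies flat on its seat, and let go of it. Then set the knurled retaining ring over the lens with its three lugs in the tube's three slots and screw it down clockwise only until it is snug on the lens: clamped firmly on the springy seat, but never forced, as the glass can break. Leave the other things on the desk alone.

Things in the scene. Friction and masses are not known exactly. Their poses are not given: they have to be found in the camera images.
- cell: Dark loupe tube on a 130 x 130 x 8 mm aluminium plate, fixed to the desk. Origin on the tube's axis at desk level, z up. Outer radius 41 mm, top 53 mm above the origin, bore radius 29 mm with a brass three-start thread cut outwards to radius 36. Three open slots for the ring's lugs come down from the top, centred on its +x axis and at +-120 degrees, each 22 degrees wide.
- cell_mouth (a point): Point on the tube's axis at its top, 53 mm above the cell's origin. Down in the bore is a black seat ring (radius 19 to 27.5 mm) on a stiff spring, 20 N/mm; its unloaded top is 29 mm above the cell's origin.
- cell_slot (a point): Ledge in the slot on the cell's +x axis (white rim mark), 33 mm from the axis, 39.5 mm above the cell's origin; a lug set in stands on it. From 11 degrees off the slot's centre the groove runs clockwise (seen from above) and down, 9 mm in 80 degrees, to a solid stop. Its upper flank lies 6 to 9 mm above the ledge, different every time and not to be seen, for the 5 mm lugs.
- lens: Clear glass lens, about 90 g, standing on its flange on the desk; origin at the centre of the underside, z up. Flange radius 28 mm, 8 mm thick, foot chamfered 2 mm; above it a round body of radius 20 mm from 8 to 34 mm high, domed to 40.5 mm. Seated, its underside is 29 mm above the cell's origin.
- lens_grip (a point): On the lens's axis 30 mm above its underside, where its round body is 40 mm wide. Fingertips 25 mm or more above the underside stay clear of the tube's rim when the lens is lowered onto its seat; with lower ones let it drop the last millimetres. Pressing it on the seat or tube with over 35 N breaks it.
- ring: Aluminium retaining ring, about 80 g, lying on the desk; origin at the centre of its underside, z up. Foot radius 28 mm, 8 mm high, chamfered; above it a knurled collar of radius 26 mm up to 30 mm. Opening radius 22 mm: it passes over the dome and presses on the flange. Three brass lugs 5 mm thick at the underside reach radius 34 mm, on its +x axis and at +-120 degrees.
- ring_grip (a point): On the ring's axis 22 mm up; collar 52 mm wide, red mark on top over +x. Turned down the ledge, the ring lies on the lens after 33 degrees; the thread bites at 40 to 70: a hand kept level is then pulled down 1 to 1.5 N a degree (the moment is slight). 8 to 12 degrees past the first pull, following the thread, it is snug: 10 N on the lens (6 to 16 is right, over 30 breaks it). It stays put when let go.
- ink_jar: Bystander, to be left alone: amber ink jar with black cap, radius 26 mm, 50 mm tall; origin at the centre of its underside.
- reed_pen: Bystander, to be left alone: wooden reed pen, 10 mm thick, 170 mm long, lying; origin at the centre of its underside.
- water_pot: Bystander, to be left alone: white lidded water pot, radius 36 mm, 75 mm tall; origin at the centre of its underside.
- paperweight: Bystander, to be left alone: marble bar 50 x 140 x 22 mm; origin at the centre of its underside.
- lens_cap: Bystander, to be left alone: black lens cap, radius 30 mm, 12 mm high, not part of the job; origin at the centre of its underside.
- brush: Bystander, to be left alone: dusting brush, 170 mm long, lying; origin at the centre of its underside.
- blower: Bystander, to be left alone: black rubber dust blower, radius 30 mm, 85 mm tall; origin at the centre of its underside.
- ink_stone: Bystander, to be left alone: dark round ink stone, radius 40 mm, 20 mm high; origin at the centre of its underside.
Mind the look-alikes: they are no part of the job. Leave any blue look-alike of the lens alone.

How it is judged:
By the outcome, as a careful person would: the job done as asked, in the order asked, and still so for the second after the job is handed in, with the robot touching nothing.
It also fails if it takes over 72 s, if anything falls off the work surface, if the arm or the gripper's body presses on something with over 40 N, if the wrist force passes 120 N, or if a joint passes its speed limit or range.

## Working session

There is one attempt and no reset: what is moved stays moved. The work goes in short steps, Python scripts to look and compute and a tool call to move; the robot and the scene stay as the last step left them, time stands still between calls to the robot, and variables do not carry over. Pictures are saved under pics/ and viewed, about 8 in all and at most 12, crops included, and the job is handed in when it is done.

Besides the shell and the picture viewer there is one more tool, called after ">>>" in YAML: its name, and indented under it one key for each argument. move_arm: Moves the arm, as the interface text tells. Its arguments: {"type":"object","properties":{"motion":{"type":"array"}},"required":["motion"]}

```bash
mkdir -p pics; cat > h.py <<'E'
import numpy as np, cv2
from workcell import *
def ray(im,row,col):
    m=im["mtx"];p=np.array([(col-m[0,2])/m[0,0],(row-m[1,2])/m[1,1]])
    u=p.copy()
    for _ in range(30): u=p/(1+im["k1"]*(u@u))
    T=im["camera_from_world"];R=T[:3,:3];c=-R.T@T[:3,3]
    return c,R.T@np.array([u[0],-u[1],-1.])
def at(im,row,col,z):
    c,d=ray(im,row,col);return c+d*(z-c[2])/d[2]
def proj(im,P):
    T=im["camera_from_world"];q=T[:3,:3]@np.asarray(P,float)+T[:3,3]
    u=np.array([q[0]/-q[2],-q[1]/-q[2]]);u=u*(1+im["k1"]*(u@u));m=im["mtx"]
    return m[0,0]*u[0]+m[0,2],m[1,1]*u[1]+m[1,2]
def save(im,n,crop=None,s=1):
    a=im["color"][:,:,::-1]
    if crop: a=a[crop[1]:crop[3],crop[0]:crop[2]]
    cv2.imwrite("pics/"+n+".png",cv2.resize(a,None,fx=s,fy=s,interpolation=cv2.INTER_CUBIC))
def tri(a,b):
    (c1,d1),(c2,d2)=a,b
    A=np.stack([d1,-d2],1);s=np.linalg.lstsq(A,c2-c1,rcond=None)[0]
    p,q=c1+s[0]*d1,c2+s[1]*d2;return (p+q)/2,np.linalg.norm(p-q)
E
python3 - <<'E'
from h import *
np.set_printoptions(precision=1,suppress=True)
print(get_obs(),tcp_to_grasp)
Z=dict(cell=0,cell_mouth=53,cell_slot=39.5,lens=0,lens_grip=30,ring=0,ring_grip=22)
for n in("top","scene"):
    im=get_image(n);save(im,n+"0")
    T=im["camera_from_world"];print(n,"cam",-T[:3,:3].T@T[:3,3])
    for k,z in Z.items():
        for r in mark_of(im,k)[:4]: print(k,round(r["p"],2),np.array(r["location"]),at(im,*r["location"],z))
    for k in("lens","ring","lens_cap","ink_jar"):
        for r in recognise(im,k)[:3]: print("box",k,round(r["p"],2),np.array(r["bbox"]))
E
```

```text
{'t': 0.0, 'qpos': array([-1.3,  0.4,  1.6,  0. ,  1.1, -0. ]), 'qvel': array([ 0.,  0., -0., -0., -0., -0.]), 'joint_torque': array([ -0. , -54.5, -27.4,   0.1,   0. ,  -0. ]), 'ee_pos': array([ 176.7, -598.9,  221.9]), 'orientation': array([-2.5,  1.9,  0. ]), 'ft_force': array([0.5, 1.1, 0.6]), 'moment': array([-0.1,  0. , -0.1]), 'width': 87.74671739759016} 18.700000000000003
top cam [490.2  27.5 996.1]
cell 0.78 [220. 333.] [523.4 -18.8   0. ]
cell_mouth 0.91 [221.4 330. ] [518.6  -9.3  53. ]
cell_slot 0.38 [217.9 226.1] [532.9 233.1  39.5]
lens 0.84 [216.8 236.9] [536.7 215.3   0. ]
lens 0.78 [261.9 237.5] [427.7 214.6   0. ]
lens_grip 0.92 [258.8 233.9] [437.  217.3  30. ]
lens_grip 0.65 [216.5 226.9] [536.6 233.2  30. ]
ring 0.55 [205.  416.3] [ 555.4 -223.6    0. ]
ring 0.16 [247.7 151.3] [466.9 422.    0. ]
ring_grip 0.65 [207.1 419.2] [ 548.8 -224.8   22. ]
ring_grip 0.35 [232.4 338. ] [492.9 -28.8  22. ]
box lens 0.61 [234.1 218.8  21.2  23.8]
box lens 0.58 [238.2 260.6  22.8  25.9]
box lens 0.15 [337.9 271.5  23.5  28.8]
box ring 0.84 [417.9 207.3  25.8  24.6]
box lens_c
[... 187 characters left out ...]
2.9 -10.3  53. ]
cell_mouth 0.17 [181.4 467.9] [535.4 383.4  53. ]
cell_slot 0.79 [189.8 311.3] [520.3 -23.1  39.5]
cell_slot 0.49 [258. 307.] [757.3 -48.6  39.5]
lens 0.67 [200.3 411.4] [534.9 240.5   0. ]
lens 0.59 [179.2 390.8] [432.8 209.7   0. ]
lens_grip 0.85 [167.1 392. ] [416.1 213.7  30. ]
lens_grip 0.52 [190.6 410. ] [532.  232.9  30. ]
ring 0.65 [214.1 233.2] [ 553.1 -222.4    0. ]
ring_grip 0.9 [208.5 230.6] [ 557.9 -225.3   22. ]
ring_grip 0.2 [218.8 492.7] [651.5 405.6  22. ]
box lens 0.83 [407.1 196.3  21.3  22.4]
box lens 0.49 [390.4 175.3  17.6  13.7]
box ring 0.96 [233.9 210.3  25.1  19.6]
box lens_cap 0.5 [309.4 175.7  23.7   7.6]
box ink_jar 0.96 [364.9 243.8  17.9  33.1]
```

```bash
python3 -c "
import cv2,numpy as np
a=[cv2.imread('pics/%s0.png'%n) for n in('top','scene')]
cv2.imwrite('pics/both0.png',cv2.resize(np.vstack(a),(480,600)))"
```

```text
(no output)
```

View pics/top0.png

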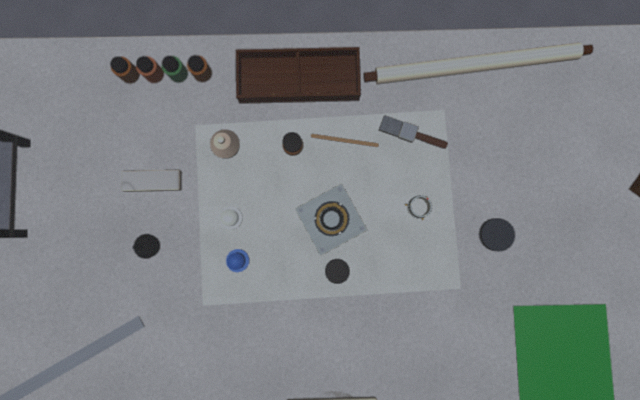

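View pics/scene0.png

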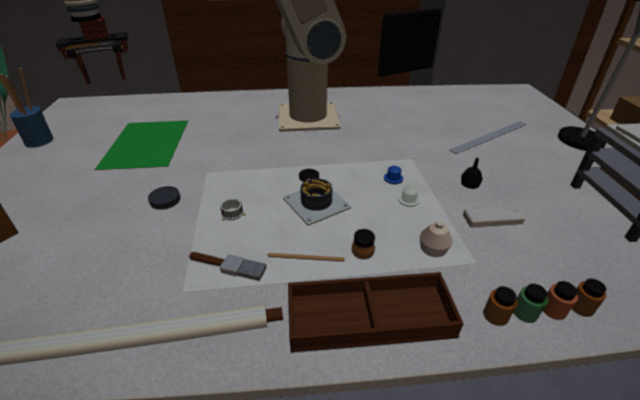

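The top picture shows two lens-shaped things: a clear one at about (232,218) and a blue one at (237,261). The clear one fits the task. The ring is at (419,207) and the cell at (332,218). Next I'll view enlarged crops to confirm.

```bash
python3 - <<'E'
import cv2,numpy as np
t=cv2.imread('pics/top0.png');s=cv2.imread('pics/scene0.png')
def c(a,x,y): return cv2.resize(a[y-16:y+17,x-20:x+20],(264,218),interpolation=cv2.INTER_CUBIC)
r1=np.hstack([c(t,331,219),c(t,418,207),c(t,233,218)]);r2=np.hstack([c(s,316,195),c(s,233,210),c(s,407,196)])
cv2.imwrite('pics/crops.png',np.clip(np.vstack([r1,r2])*1.3,0,255).astype(np.uint8))
E
```

```text
(no output)
```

View pics/crops.png

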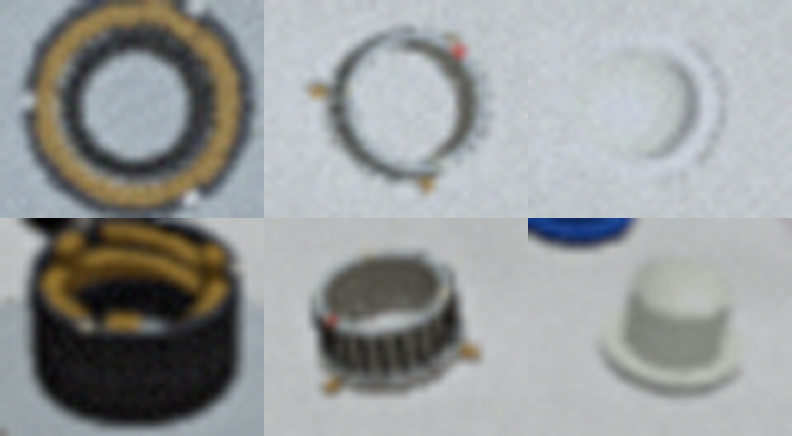

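The right-hand crops show a clear/white flanged lens, so (232,218) is the real one. The ring's red mark is near top pixel (427,198) and its lugs show. The cell slots show as bright notches. I'll now fit positions and angles accurately.

```bash
cat > fit.py <<'E'
from h import *
from scipy.optimize import minimize
from scipy.ndimage import map_coordinates, gaussian_filter
def avg(n,k=4):
    ims=[get_image(n) for _ in range(k)];im=dict(ims[-1]);im["f"]=np.mean([i["color"].astype(float) for i in ims],0);return im
TH=np.linspace(0,2*np.pi,120,endpoint=False)
def circ(im,G,x,y,z,r):
    p=np.array([proj(im,(x+r*np.cos(t),y+r*np.sin(t),z)) for t in TH]);return map_coordinates(G,[p[:,1],p[:,0]],order=3)
def fitc(im,x,y,circles,th=None):
    # circles: (z,r,sign): sign>0 brighter outside
    G=gaussian_filter(im["f"].mean(2),.5)
    def cost(v):
        return -sum(np.mean(s*(circ(im,G,v[0],v[1],z,r+1.8)-circ(im,G,v[0],v[1],z,r-1.8))) for z,r,s in circles)
    b=min(((cost((x+a,y+c)),x+a,y+c) for a in range(-10,11,2) for c in range(-10,11,2)))
    o=minimize(cost,b[1:],method="Nelder-Mead",options=dict(xatol=.05,fatol=.01,initial_simplex=[[b[1],b[2]],[b[1]+1,b[2]],[b[1],b[2]+1]]));return o.x,-o.fun
def prof(im,x,y,z,rs,n=72):
    a=np.arange(n)*2*np.pi/n;out=[]
    for t in a:
        v=[]
        for r in rs:
            c,rw=proj(im,(x+r*np.cos(t),y+r*np.sin(t),z));v.append([map_coordinates(im["f"][:,:,k],[[rw],[c]],order=1)[0] for k in range(3)])
        out.append(np.mean(v,0))
    return np.degrees(a),np.array(out)
E
python3 - <<'E'
from fit import *
np.set_printoptions(precision=1,suppress=True,linewidth=200)
t=avg("top");s=avg("scene")
C=[(53,41,1)]
for n,im in(("top",t),("scene",s)):
    print(n,"cell",fitc(im,523,-12,C), "ring",fitc(im,553,-224,[(30,26,1),(30,22,-1)] if n=="top" else [(30,22,-1)]),
     "lens",fitc(im,536,226,[(0,28,-1)]),fitc(im,536,226,[(34,20,-1),(8,28,-1)]))
(cx,cy),_=fitc(t,523,-12,C);(rx,ry),_=fitc(t,553,-224,[(30,26,1),(30,22,-1)])
a,P=prof(t,cx,cy,53,[38,39.5])
print("cell lum");print(np.c_[a,P.mean(1)].T.reshape(2,-1).round()[1].reshape(6,12))
a,P=prof(t,cx,cy,39.5,[31,33,35]);print("R-B");print((P[:,0]-P[:,2]).round().reshape(6,12))
a,P=prof(t,rx,ry,2.5,[30,32,33.5])
print("ring R-B low");print((P[:,0]-P[:,2]).round().reshape(6,12))
a,P=prof(t,rx,ry,30,[24]);print("red R-G");print((P[:,0]-P[:,1]).round().reshape(6,12))
E
```

```text
top cell (array([525.9, -12.8]), np.float64(44.64357002626465)) ring (array([ 549.8, -220.7]), np.float64(61.58486057237131)) lens (array([535.8, 233.2]), np.float64(5.495007385475254)) (array([535.6, 231.6]), np.float64(8.703205422549992))
scene cell (array([533.5, -12.1]), np.float64(21.41521875590025)) ring (array([ 560. , -222.4]), np.float64(7.034163149924061)) lens (array([524.6, 235.3]), np.float64(2.7117703924924035)) (array([534.5, 231.6]), np.float64(4.328011826623905))
cell lum
[[ 69.  71.  71.  73.  71.  68.  70.  72.  76.  73.  75.  72.]
 [ 66.  78.  78.  76.  85. 126. 119.  76.  77.  77.  75.  71.]
 [ 70.  73.  66.  67.  70.  70.  70.  71.  70.  74.  73.  76.]
 [ 74.  78.  77.  73.  86. 131. 136.  88.  73.  74.  82.  79.]
 [ 76.  78.  73.  75.  77.  71.  74.  75.  70.  71.  75.  75.]
 [ 74.  73.  74.  72.  77. 117. 120.  74.  71.  79.  72.  73.]]
R-B
[[45. 46. 47. 48. 46. 47. 46. 46. 45. 46. 45. 45.]
 [45. 44. 41. 39. 41. 41. 41. 41. 44. 46. 45. 44.]
 [41. 39. 40. 42. 41. 40. 42. 44. 45. 43. 44. 43.]
 [43. 45. 45. 41. 39. 43. 42. 41. 44. 48. 48. 48.]
 [45. 46. 45. 46. 48. 47. 48. 48. 48. 48. 47. 48.]
 [48. 48. 48. 43. 42. 47. 46. 45. 46. 47. 47. 44.]]
ring R-B low
[[ -8.  -8.  -8.  -8.  -8.  -9.  -8.  -8.  -8.  -8.  -8.  -8.]
 [ -8.  -8.  -7.  -6.  -9. -10.  -9.  -9.  -9.  -9.  -7.  -8.]
 [ -9.  -8.  -8.  -8.  -8.  -7.  -8.  -8.  -8.  -7.  -7.  -7.]
 [ -8.  -8.  -8.  -8.  -5.  14.  28.   5.  -6.  -5.  -7.  -9.]
 [ -9.  -7.  -4.  -2.  -1.   0.   2.   2.   2.   2.   2.   1.]
 [  4.  13.   8.  -3.  -7.  -9. -10. -11.  -8.  -8.  -8.  -6.]]
red R-G
[[-7. -6. -7. -6. -5. -6. -6. -4. -4. -4. -4. -2.]
 [-2. -3. -3. -2. -3. -3. -2. -3. -3. -2. -2. -3.]
 [-3. -3. -3. -2. -3. -5. -4. -4. -3. -4. -4. -5.]
 [-5. -6. -7. -8. -8. -5. -4. -5. -6. -4. -3. -2.]
 [-2. -2. -1. -1. -1. -1.  0.  1.  1. -0. -1.  0.]
 [-2.  1.  4.  3. -1. -2. -3. -4. -4. -5. -5. -6.]]
```

```bash
python3 - <<'E'
from fit import *
from scipy.optimize import least_squares
np.set_printoptions(precision=1,suppress=True,linewidth=200)
t=avg("top");s=avg("scene")
def blobs(im,box,f,thr):
    x0,y0,x1,y1=box;g=f(im["f"][y0:y1,x0:x1]);m=(g>thr).astype(np.uint8);n,l=cv2.connectedComponents(m,connectivity=8)
    for i in range(1,n):
        r,c=np.nonzero(l==i);w=g[r,c]-thr
        if w.sum()>8: print("  blob",(c@w/w.sum()+x0).round(2),(r@w/w.sum()+y0).round(2),len(r),w.sum().round())
for n,im,b in(("top",t,(400,190,440,226)),("scene",s,(212,192,256,228))):
    print(n,"brass");blobs(im,b,lambda a:a[:,:,0]-a[:,:,2],8)
    print(n,"red");blobs(im,b,lambda a:a[:,:,0]-a[:,:,1],22)
# ring fits individually
for n,im in(("top",t),("scene",s)):
    for C in([(30,26,1)],[(30,22,-1)],[(8,28,1)],[(30,24,0)]): 
        if C[0][2]: print(n,C,fitc(im,551,-224,C))
# silhouettes lens: darker body
E
```

```text
top brass
  blob 426.96 198.22 9 160.0
  blob 405.78 204.43 6 102.0
  blob 422.34 218.44 5 87.0
top red
  blob 427.09 198.3 4 65.0
scene brass
  blob 222.76 209.06 7 85.0
  blob 243.61 213.7 10 154.0
  blob 222.96 218.85 8 126.0
scene red
  blob 222.97 209.0 2 15.0
top [(30, 26, 1)] (array([ 549.7, -220.7]), np.float64(33.963689056606114))
top [(30, 22, -1)] (array([ 549.8, -220.6]), np.float64(27.614660786351653))
top [(8, 28, 1)] (array([ 550.9, -226.8]), np.float64(34.33103942787157))
scene [(30, 26, 1)] (array([ 562. , -222.8]), np.float64(19.13182700463685))
scene [(30, 22, -1)] (array([ 560. , -222.3]), np.float64(7.043804027833989))
scene [(8, 28, 1)] (array([ 545.6, -226.2]), np.float64(27.750009315737056))
```

```bash
python3 - <<'E'
from fit import *
from scipy.optimize import least_squares
np.set_printoptions(precision=2,suppress=True,linewidth=200)
t=get_image("top");s=get_image("scene")
def mod(im,v,lst):
    x,y,th=v;o=[]
    for k,px,py in lst:
        if k=="red": a=th;r,z=24,30
        else: a=th+k*2*np.pi/3;r,z=31.5,4
        o+=list(np.array(proj(im,(x+r*np.cos(a),y+r*np.sin(a),z)))-[px,py])
    return np.array(o)
T=[("red",427.09,198.3),(2,422.34,218.44),(1,405.78,204.43)]
S=[("red",222.97,209.0),(0,222.96,218.85),(1,243.61,213.7)]
for T2 in (T,[("red",427.09,198.3),(1,422.34,218.44),(2,405.78,204.43)]):
  for th0 in (-.7,.7,2.5,-2.5):
    o=least_squares(lambda v:mod(t,v,T2),[551,-223,th0],x_scale=[1,1,.02]);print("top",o.x[:2],np.degrees(o.x[2]),o.fun if o.cost<5 else o.cost)
for S2 in (S,[("red",222.97,209.0),(2,222.96,218.85),(0,243.61,213.7)],[("red",222.97,209.0),(0,222.96,218.85),(2,243.61,213.7)]):
  for th0 in (-.7,.7,2.5,-2.5):
    o=least_squares(lambda v:mod(s,v,S2),[551,-223,th0],x_scale=[1,1,.02]);print("scene",o.x[:2],np.degrees(o.x[2]),o.fun if o.cost<5 else o.cost)
E
```

```text
top [ 551.21 -226.73] -41.87670651145868 [ 0.16 -0.11  0.3   0.33 -0.47 -0.22]
top [ 551.21 -226.73] -41.87670610985248 [ 0.16 -0.11  0.3   0.33 -0.47 -0.22]
top [ 551.21 -226.73] 318.1232915232172 [ 0.16 -0.11  0.3   0.33 -0.47 -0.22]
top [ 551.21 -226.73] -41.876708225279444 [ 0.16 -0.11  0.3   0.33 -0.47 -0.22]
top [ 548.33 -223.97] 135.46864461119597 352.97056188011504
top [ 548.33 -223.97] 135.4689715551672 352.97056171065657
top [ 548.33 -223.97] 135.52080932667906 352.9705616344672
top [ 548.33 -223.97] -224.47561181351318 352.9705635942136
scene [ 551.27 -225.1 ] -41.98981845285181 [ 0.08  0.13 -0.6   0.07  0.52 -0.24]
scene [ 551.27 -225.1 ] -41.9898394617028 [ 0.08  0.13 -0.6   0.07  0.52 -0.24]
scene [ 551.27 -225.1 ] 318.01014012096556 [ 0.08  0.13 -0.6   0.07  0.52 -0.24]
scene [ 551.27 -225.1 ] -41.989882435071046 [ 0.08  0.13 -0.6   0.07  0.52 -0.24]
scene [ 561.66 -242.74] 107.33995364062748 92.87426680398043
scene [ 561.66 -242.74] 107.33951790535191 92.87426683057193
scene [ 561.66 -242.74] 107.34318750931729 92.87426680412653
scene [ 561.66 -242.74] -252.65677283660534 92.87426680628883
scene [ 579.6  -216.96] -105.88688056348514 [ 0.36  1.12 -0.87 -0.88  0.51 -0.28]
scene [ 579.6  -216.96] -105.88677877519436 [ 0.36  1.12 -0.87 -0.88  0.51 -0.28]
scene [ 579.6  -216.96] 254.11303098459652 [ 0.36  1.12 -0.87 -0.88  0.51 -0.28]
scene [ 579.6  -216.96] -105.88693523539416 [ 0.36  1.12 -0.87 -0.88  0.51 -0.28]
```

>>> move_arm:
  motion:
    - [14.3,33.3,-4,0,0,0,87.8]
    - [28.6,66.5,-8,0,0,0,87.8]
    - [43,99.8,-12,0,0,0,87.8]
    - [57.3,133,-16,0,0,0,87.8]
    - [71.6,166.3,-20,0,0,0,87.8]

```text
t: 2.52
ee_pos: [248.7, -431.7, 202.6]
orientation: [2.516, -1.882, 0.0]
ft_force: [0.4, 0.6, 0.6]
width: 88.1
```

>>> move_arm:
  motion:
    - [14.3,33.3,-4,0,0,0,87.8]
    - [28.6,66.5,-8,0,0,0,87.8]
    - [43,99.8,-12,0,0,0,87.8]
    - [57.3,133,-16,0,0,0,87.8]
    - [71.6,166.3,-20,0,0,0,87.8]

```text
t: 2.93
ee_pos: [320.4, -265.4, 182.8]
orientation: [2.516, -1.882, 0.001]
ft_force: [-0.4, 0.4, 0.6]
width: 87.7
```

>>> move_arm:
  motion:
    - [14.3,33.3,-4,0,0,0,87.8]
    - [28.6,66.5,-8,0,0,0,87.8]
    - [43,99.8,-12,0,0,0,87.8]
    - [57.3,133,-16,0,0,0,87.8]
    - [71.6,166.3,-20,0,0,0,87.8]

```text
t: 3.35
ee_pos: [392.2, -98.9, 162.8]
orientation: [-2.516, 1.881, -0.001]
ft_force: [1.8, -0.9, 0.3]
width: 87.9
```

>>> move_arm:
  motion:
    - [14.3,33.3,-4,0,0,0,87.8]
    - [28.6,66.5,-8,0,0,0,87.8]
    - [43,99.8,-12,0,0,0,87.8]
    - [57.3,133,-16,0,0,0,87.8]
    - [71.6,166.3,-20,0,0,0,87.8]

```text
t: 3.77
ee_pos: [463.8, 67.7, 142.7]
orientation: [-2.516, 1.88, -0.001]
ft_force: [0.8, 0.4, -0.4]
width: 87.4
```

>>> move_arm:
  motion:
    - [14.3,33.3,-4,0,0,0,87.8]
    - [28.6,66.5,-8,0,0,0,87.8]
    - [43,99.8,-12,0,0,0,87.8]
    - [57.3,133,-16,0,0,0,87.8]
    - [71.6,166.3,-20,0,0,0,87.8]

```text
t: 4.18
ee_pos: [535.3, 234.0, 122.5]
orientation: [-2.516, 1.881, -0.0]
ft_force: [0.9, -0.7, 0.1]
width: 88.0
```

```bash
python3 - <<'E'
from fit import *
np.set_printoptions(precision=2,suppress=True,linewidth=200)
o=get_obs();print(o["t"],o["ee_pos"],o["orientation"],o["qpos"],o["ft_force"])
t=avg("top",3);t2=dict(t);t2["f"]=np.repeat((t["f"][:,:,0]-t["f"][:,:,2])[:,:,None],3,2)
for C in([(53,36,-1)],[(53,41,1)]): 
    im=t2 if C[0][1]==36 else t
    print(C,fitc(im,526,-13,C))
g=t["f"].mean(2)
for x0,y0 in((310,200),):
    # slot blobs: bright at rim
    pass
s=avg("scene",2)
for im in(t,s):
  for k in("cell_mouth","cell"):
    for r in mark_of(im,k)[:1]: print(k,r["location"],at(im,*r["location"],53 if k!="cell" else 0))
E
```

```text
4.1833 [535.31 234.01 122.5 ] [-2.52  1.88 -0.  ] [ 0.39  0.5   1.79 -0.    0.86  1.68] [ 0.89 -0.74  0.11]
[(53, 36, -1)] (array([525.95, -12.67]), np.float64(45.31649284764796))
[(53, 41, 1)] (array([525.89, -12.74]), np.float64(47.85804048937528))
cell_mouth [219.6, 329.6] [522.78  -8.46  53.  ]
cell [220.3, 329.9] [522.89 -11.17   0.  ]
cell_mouth [187.7, 315.4] [530.9  -13.42  53.  ]
cell [203.9, 316.6] [529.18 -10.38   0.  ]
```

>>> move_arm:
  motion:
    - [0,0,-34,0,0,0,87.8]
    - [0,0,-68,0,0,0,87.8]
    - [0,0,-96,0,0,0,87.8]
    - [0,0,-96,0,0,0,60]
    - [0,0,-96,0,0,0,30]

```text
t: 5.05
ee_pos: [533.8, 230.9, 26.0]
orientation: [2.513, -1.881, -0.003]
ft_force: [-0.2, -0.3, 1.0]
width: 77.7
```

>>> move_arm:
  motion:
    - [0,0,0,0,0,0,30]
    - [0,0,0,0,0,0,30]
    - [0,0,0,0,0,0,30]
    - [0,0,0,0,0,0,30]
    - [0,0,0,0,0,0,30]

```text
t: 5.47
ee_pos: [535.4, 232.3, 27.8]
orientation: [-2.515, 1.88, -0.001]
ft_force: [0.4, -0.0, 0.8]
width: 44.6
```

>>> move_arm:
  motion:
    - [0,0,0,0,0,0,30]
    - [0,0,0,0,0,0,30]
    - [0,0,0,0,0,0,30]

```text
t: 5.72
ee_pos: [535.2, 232.2, 27.4]
orientation: [-2.516, 1.881, -0.001]
ft_force: [-2.1, -1.1, 6.8]
width: 38.6
```

>>> move_arm:
  motion:
    - [0,0,0,0,0,0,60]
    - [0,0,0,0,0,0,60]
    - [0,0,0,0,0,0.12,60]
    - [0,0,0,0,0,0.24,60]
    - [0,0,0,0,0,0.36,60]

```text
t: 6.13
ee_pos: [534.6, 232.0, 26.5]
orientation: [2.816, -1.392, -0.001]
ft_force: [0.5, -0.4, -0.3]
width: 59.5
```

>>> move_arm:
  motion:
    - [0,0,0,0,0,0.12,60]
    - [0,0,0,0,0,0.24,60]
    - [0,0,0,0,0,0.36,60]
    - [0,0,0,0,0,0.48,60]
    - [0,0,0,0,0,0.6,60]

```text
t: 6.55
ee_pos: [534.6, 232.0, 26.5]
orientation: [3.102, -0.497, -0.001]
ft_force: [0.3, -0.8, -0.1]
width: 60.0
```

>>> move_arm:
  motion:
    - [0,0,0,0,0,0.12,60]
    - [0,0,0,0,0,0.24,60]
    - [0,0,0,0,0,0.36,60]
    - [0,0,0,0,0,0.48,60]
    - [0,0,0,0,0,0.6,60]

```text
t: 6.97
ee_pos: [534.6, 232.0, 26.4]
orientation: [3.11, 0.441, -0.001]
ft_force: [0.2, -0.1, 0.1]
width: 59.9
```

>>> move_arm:
  motion:
    - [0,0,0,0,0,0,30]
    - [0,0,0,0,0,0,30]
    - [0,0,0,0,0,0,30]
    - [0,0,0,0,0,0,30]
    - [0,0,0,0,0,0,30]

```text
t: 7.38
ee_pos: [534.8, 232.1, 26.6]
orientation: [-3.112, -0.43, 0.0]
ft_force: [-0.0, -0.2, -1.3]
width: 39.2
```

```bash
python3 - <<'E'
from fit import *
np.set_printoptions(precision=2,suppress=True,linewidth=200)
o=get_obs();print(o["t"],o["ee_pos"],o["orientation"],o["qpos"],o["ft_force"],o["width"])
a=get_image("scene");b=get_image("top")
u,v=proj(a,(535,232,40));x=int(u);y=int(v)
A=cv2.resize(a["color"][y-30:y+30,x-40:x+40,::-1],None,fx=5,fy=5,interpolation=cv2.INTER_CUBIC)
u,v=proj(b,(535,232,40));x=int(u);y=int(v)
B=cv2.resize(b["color"][y-30:y+30,x-40:x+40,::-1],None,fx=5,fy=5,interpolation=cv2.INTER_CUBIC)
cv2.imwrite("pics/g1.png",np.hstack([A,B]))
E
```

```text
7.3833 [534.76 232.05  26.59] [-3.11 -0.43  0.  ] [0.39 0.65 1.82 0.   0.68 0.11] [-0.03 -0.21 -1.28] 39.166600059346024
```

View pics/g1.png

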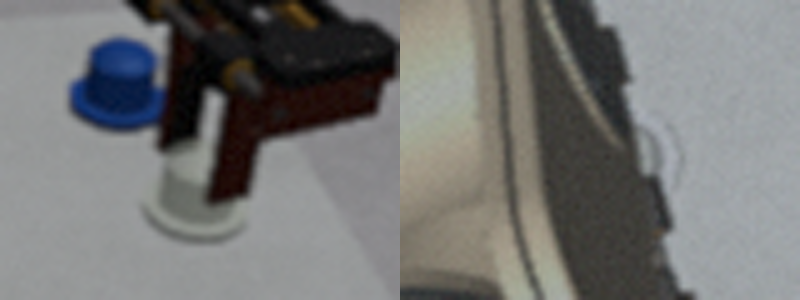

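Gripped: the scene crop shows the fingers holding the clear lens's body at about (190,170), with the blue one untouched at (120,80). I'll lift it and carry it over the tube.

>>> move_arm:
  motion:
    - [0,0,10,0,0,0,30]
    - [0,0,35,0,0,0,30]
    - [0,0,65,0,0,0,30]
    - [0,0,80,0,0,0,30]

```text
t: 7.82
ee_pos: [535.9, 232.5, 109.9]
orientation: [-3.111, -0.431, -0.004]
ft_force: [0.1, -0.1, -0.5]
width: 38.8
```

>>> move_arm:
  motion:
    - [-0.8,-20,0,0,0,0,30]
    - [-2,-55,0,0,0,0,30]
    - [-3.2,-90,0,0,0,0,30]
    - [-4.4,-125,0,0,0,0,30]
    - [-5.6,-160,0,0,0,0,30]

```text
t: 8.23
ee_pos: [529.0, 70.8, 107.5]
orientation: [3.112, 0.433, 0.001]
ft_force: [-0.4, 0.9, -0.4]
width: 39.1
```

>>> move_arm:
  motion:
    - [-1,-30,0,0,0,0,30]
    - [-2,-60,0,0,0,0,30]
    - [-3.2,-84.7,0,0,0,0,30]
    - [-3.2,-84.7,0,0,0,0,30]
    - [-3.2,-84.7,0,0,0,0,30]

```text
t: 8.65
ee_pos: [526.1, -13.7, 107.3]
orientation: [-3.112, -0.427, -0.001]
ft_force: [-0.2, 1.2, -0.0]
width: 38.7
```

```bash
python3 - <<'E'
from fit import *
np.set_printoptions(precision=2,suppress=True,linewidth=200)
o=get_obs();print(o["t"],o["ee_pos"],o["orientation"],o["ft_force"],o["width"])
a=get_image("scene");b=get_image("top")
out=[]
for im in(a,b):
    u,v=proj(im,(526,-12.7,65));x=int(u);y=int(v)
    out.append(cv2.resize(im["color"][y-30:y+30,x-27:x+27,::-1],None,fx=7,fy=7,interpolation=cv2.INTER_CUBIC))
cv2.imwrite("pics/g2.png",np.hstack(out))
E
```

```text
8.65 [526.09 -13.71 107.31] [-3.11 -0.43 -0.  ] [-0.24  1.23 -0.02] 38.733419559879025
```

View pics/g2.png

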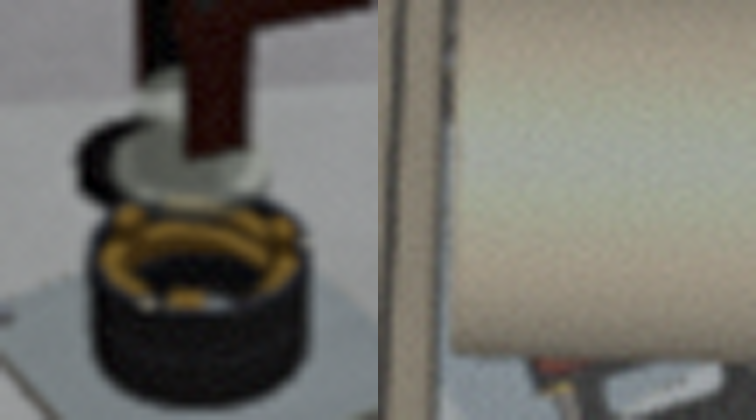

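```bash
python3 - <<'E'
from fit import *
im=get_image("scene")
u,v=proj(im,(526,-12.7,65));x=int(u);y=int(v);x0,y0=x-27,y-30
A=cv2.resize(im["color"][y0:y0+60,x0:x0+54,::-1],None,fx=10,fy=10,interpolation=cv2.INTER_CUBIC);A=np.clip(A*1.3,0,255).astype(np.uint8)
def dots(cx,cy,z,r,col):
    for t in np.radians(np.arange(0,360,6)):
        c,w=proj(im,(cx+r*np.cos(t),cy+r*np.sin(t),z));cv2.circle(A,(int((c-x0+.5)*10),int((w-y0+.5)*10)),2,col,-1)
dots(526,-12.8,53,41,(0,255,0));dots(526,-12.8,53,36,(0,255,255))
dots(526,-12.8,80,28,(0,0,255));dots(526,-12.8,88,28,(255,0,255))
for a in(87.5,207.5,327.5):
    for r in (30,33,36,39):
        t=np.radians(a);c,w=proj(im,(526+r*np.cos(t),-12.8+r*np.sin(t),53));cv2.circle(A,(int((c-x0+.5)*10),int((w-y0+.5)*10)),3,(255,255,0),-1)
cv2.imwrite("pics/g3.png",A)
E
```

```text
(no output)
```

View pics/g3.png

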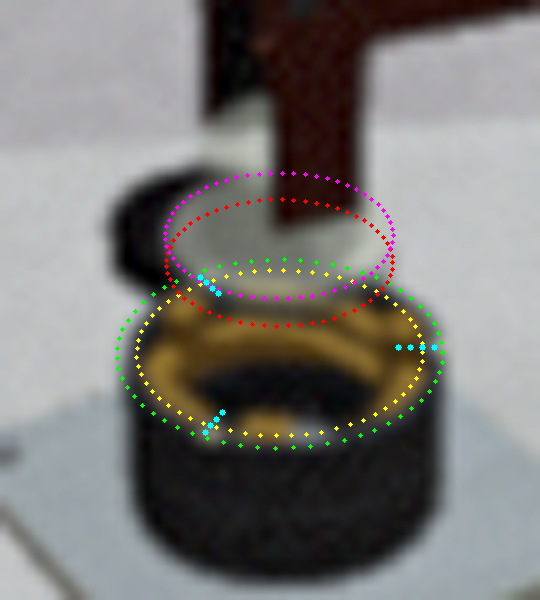

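The overlay shows the lens centred laterally over the tube (flange spans columns 165–390, model 165–393). The slot marks agree with the picture. I'll lower it with force checks.

>>> move_arm:
  motion:
    - [0,0,-12,0,0,0,30]
    - [0,0,-22,0,0,0,30]
    - [0,0,-22,0,0,0,30]
    - [0,0,-22,0,0,0,30]

```text
t: 9.13
ee_pos: [525.4, -11.9, 84.0]
orientation: [-3.111, -0.434, 0.003]
ft_force: [0.4, -0.8, -0.6]
width: 39.2
```

>>> move_arm:
  motion:
    - [0,0,-1,0,0,0,30]
    - [0,0,-2,0,0,0,30]
    - [0,0,-3,0,0,0,30]
    - [0,0,-4,0,0,0,30]

```text
t: 9.47
ee_pos: [526.2, -12.6, 80.9]
orientation: [3.112, 0.432, 0.001]
ft_force: [-0.2, -1.1, -0.9]
width: 38.9
```

>>> move_arm:
  motion:
    - [0,0,-0.6,0,0,0,30]
    - [0,0,-1.2,0,0,0,30]
    - [0,0,-1.8,0,0,0,30]
    - [0,0,-1.8,0,0,0,30]

```text
t: 9.8
ee_pos: [526.0, -12.7, 78.8]
orientation: [-3.112, -0.432, 0.0]
ft_force: [0.9, 1.4, -1.6]
width: 38.7
```

>>> move_arm:
  motion:
    - [0,0,-0.6,0,0,0,30]
    - [0,0,-1.2,0,0,0,30]
    - [0,0,-1.8,0,0,0,30]
    - [0,0,-2,0,0,0,30]

```text
t: 10.13
ee_pos: [526.0, -12.6, 76.8]
orientation: [-3.112, -0.432, 0.0]
ft_force: [0.3, 0.3, -0.8]
width: 38.9
```

>>> move_arm:
  motion:
    - [0,0,-0.6,0,0,0,30]
    - [0,0,-1.2,0,0,0,30]
    - [0,0,-1.2,0,0,0,30]

```text
t: 10.38
ee_pos: [525.9, -12.7, 75.5]
orientation: [-3.112, -0.432, 0.0]
ft_force: [-1.0, 0.1, -1.0]
width: 38.5
```

>>> move_arm:
  motion:
    - [0,0,-1,0,0,0,30]
    - [0,0,-2,0,0,0,30]
    - [0,0,-3,0,0,0,30]
    - [0,0,-3,0,0,0,30]

```text
t: 10.72
ee_pos: [525.9, -12.6, 72.4]
orientation: [-3.112, -0.432, 0.001]
ft_force: [0.9, -0.0, -1.6]
width: 38.8
```

>>> move_arm:
  motion:
    - [0,0,-1,0,0,0,30]
    - [0,0,-2,0,0,0,30]
    - [0,0,-3,0,0,0,30]
    - [0,0,-3,0,0,0,30]

```text
t: 11.05
ee_pos: [526.0, -12.6, 69.5]
orientation: [-3.112, -0.432, 0.0]
ft_force: [0.0, 0.7, -1.2]
width: 39.1
```

>>> move_arm:
  motion:
    - [0,0,-1.5,0,0,0,30]
    - [0,0,-3,0,0,0,30]
    - [0,0,-4.5,0,0,0,30]
    - [0,0,-6,0,0,0,30]
    - [0,0,-6,0,0,0,30]

```text
t: 11.47
ee_pos: [526.0, -12.6, 63.4]
orientation: [-3.112, -0.432, 0.0]
ft_force: [1.3, 0.2, -1.0]
width: 39.1
```

>>> move_arm:
  motion:
    - [0,0,-1.5,0,0,0,30]
    - [0,0,-3,0,0,0,30]
    - [0,0,-4.5,0,0,0,30]
    - [0,0,-6,0,0,0,30]
    - [0,0,-6,0,0,0,30]

```text
t: 11.88
ee_pos: [525.8, -12.7, 57.3]
orientation: [-3.112, -0.432, 0.001]
ft_force: [0.2, 0.6, -1.1]
width: 38.9
```

>>> move_arm:
  motion:
    - [0,0,-0.4,0,0,0,30]
    - [0,0,-0.8,0,0,0,30]
    - [0,0,-1.2,0,0,0,30]
    - [0,0,-1.6,0,0,0,30]
    - [0,0,-1.6,0,0,0,30]

```text
t: 12.3
ee_pos: [526.0, -12.6, 56.0]
orientation: [3.112, 0.432, 0.0]
ft_force: [0.8, 1.5, -0.6]
width: 38.7
```

>>> move_arm:
  motion:
    - [0,0,-0.3,0,0,0,30]
    - [0,0,-0.6,0,0,0,30]
    - [0,0,-0.6,0,0,0,30]

```text
t: 12.55
ee_pos: [526.1, -12.6, 55.5]
orientation: [-3.112, -0.432, -0.0]
ft_force: [-0.3, 1.4, 1.1]
width: 39.2
```

>>> move_arm:
  motion:
    - [0,0,0,0,0,0,42]
    - [0,0,0,0,0,0,46]
    - [0,0,0,0,0,0,55]
    - [0,0,0,0,0,0,60]
    - [0,0,0,0,0,0,60]

```text
t: 12.97
ee_pos: [526.0, -12.7, 55.5]
orientation: [3.112, 0.432, 0.0]
ft_force: [0.6, -0.7, 1.3]
width: 59.5
```

>>> move_arm:
  motion:
    - [0,0,10,0,0,0,60]
    - [0,0,35,0,0,0,60]
    - [0,0,65,0,0,0,87]
    - [0,0,95,0,0,0,87]

```text
t: 13.3
ee_pos: [525.4, -12.6, 151.7]
orientation: [-3.111, -0.432, 0.002]
ft_force: [0.9, 0.2, 0.2]
width: 69.7
```

>>> move_arm:
  motion:
    - [4.6,-38,0,0,0,0,87]
    - [9.2,-76,0,0,0,0,87]
    - [13.8,-114,0,0,0,0,87]
    - [18.4,-152,0,0,0,0,87]
    - [23,-190,0,0,0,0,87]

```text
t: 13.72
ee_pos: [549.0, -204.4, 151.6]
orientation: [3.111, 0.433, 0.001]
ft_force: [0.7, 0.4, -1.4]
width: 86.8
```

```bash
python3 - <<'E'
from fit import *
np.set_printoptions(precision=2,suppress=True,linewidth=200)
o=get_obs();print(o["t"],o["ee_pos"],o["ft_force"],o["width"])
out=[]
for n in("scene","top"):
    im=avg(n,2)
    u,v=proj(im,(526,-12.7,53));x=int(u);y=int(v)
    out.append(cv2.resize(im["f"][y-22:y+22,x-22:x+22,::-1].astype(np.uint8),None,fx=9,fy=9,interpolation=cv2.INTER_CUBIC))
cv2.imwrite("pics/g4.png",np.clip(np.hstack(out)*1.3,0,255).astype(np.uint8))
E
```

```text
13.7167 [ 549.02 -204.44  151.55] [ 0.66  0.36 -1.42] 86.79883604282692
```

View pics/g4.png

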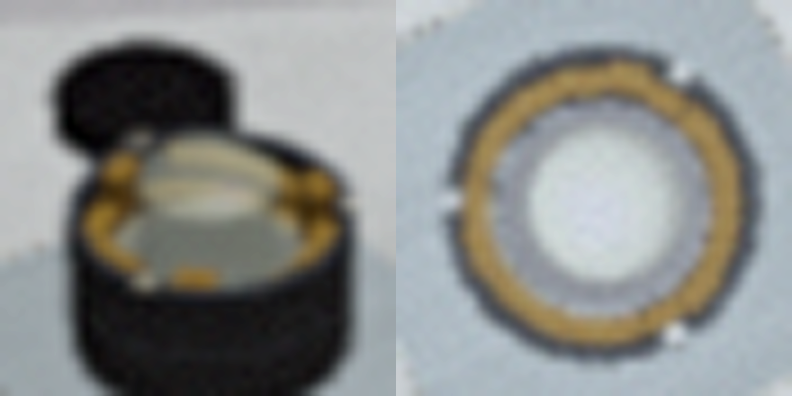

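The lens sits evenly in the tube: in the top crop the flange annulus is concentric, with the dome centre at (600,200) and the tube centre at (604,203). Next I'll fetch the ring and centre it with two grips at right angles.

>>> move_arm:
  motion:
    - [2.2,-23.3,-20,0,0,0,87.8]
    - [2.2,-23.3,-55,0,0,0,87.8]
    - [2.2,-23.3,-90,0,0,0,87.8]
    - [2.2,-23.3,-120,0,0,0,87.8]
    - [2.2,-23.3,-130.5,0,0,0,75]

```text
t: 14.33
ee_pos: [548.4, -223.1, 16.4]
orientation: [-3.108, -0.434, 0.009]
ft_force: [-0.9, 0.1, 0.3]
width: 84.0
```

>>> move_arm:
  motion:
    - [0,0,0,0,0,0,44]
    - [0,0,0,0,0,0,44]
    - [0,0,0,0,0,0,44]
    - [0,0,0,0,0,0,44]
    - [0,0,0,0,0,0,44]

```text
t: 14.75
ee_pos: [552.4, -226.3, 21.8]
orientation: [3.11, 0.432, 0.004]
ft_force: [1.0, -0.3, 3.7]
width: 51.9
```

>>> move_arm:
  motion:
    - [0,0,0,0,0,0,44]
    - [0,0,0,0,0,0,44]
    - [0,0,0,0,0,0,44]

```text
t: 15.0
ee_pos: [552.4, -226.3, 21.7]
orientation: [3.111, 0.432, 0.004]
ft_force: [-0.6, 0.6, 7.0]
width: 50.9
```

>>> move_arm:
  motion:
    - [0,0,0,0,0,0,72]
    - [0,0,0,0,0,0,72]
    - [0,0,0,0,0,0,72]
    - [0,0,0,0,0,0.06,72]
    - [0,0,0,0,0,0.17,72]

```text
t: 15.42
ee_pos: [551.0, -226.0, 19.9]
orientation: [-3.063, -0.698, 0.0]
ft_force: [0.2, -0.2, -0.9]
width: 71.7
```

```bash
python3 - <<'E'
from fit import *
o=get_obs();print(o["t"],o["ee_pos"],o["orientation"],o["qpos"],o["ft_force"],o["width"])
t=avg("top",4)
G=gaussian_filter(t["f"].mean(2),.5)
print(fitc(t,526,-12.7,[(53,41,1)]))
x0,y0=312,200;g=t["f"][y0:240,x0:354].mean(2)
# bright marks on rim at r 37-41
for a0 in(87.5,207.5,327.5):
    for R in([37.5,39],[38.5],[39.5,41]):
        A=np.radians(np.arange(a0-20,a0+20.1,1));v=[]
        for a in A: v.append(np.mean([map_coordinates(t["f"].mean(2),[[proj(t,(526+r*np.cos(a),-12.7+r*np.sin(a),53))[1]],[proj(t,(526+r*np.cos(a),-12.7+r*np.sin(a),53))[0]]],order=3)[0] for r in R]))
        v=np.array(v);w=np.clip(v-np.median(v)-15,0,None);print(a0,R,np.degrees(A)@w/w.sum(),v.max().round())
E
```

```text
15.4167 [ 551.03340552 -225.96971906   19.91308241] [-3.06282352e+00 -6.98421347e-01  3.78818196e-04] [-4.09138434e-01  6.68577097e-01  1.78867269e+00 -3.82660188e-05
  6.84624306e-01 -8.57505448e-01] [ 0.17532095 -0.20433082 -0.8681213 ] 71.66290604071571
(array([525.92317963, -12.71988602]), np.float64(48.020941900879535))
87.5 [37.5, 39] 87.22619388659594 150.0
87.5 [38.5] 87.22270757822996 154.0
87.5 [39.5, 41] 87.53648704360144 152.0
207.5 [37.5, 39] 207.82162619965058 161.0
207.5 [38.5] 207.7645161101123 164.0
207.5 [39.5, 41] 207.94469609880778 148.0
327.5 [37.5, 39] 327.4705627029206 144.0
327.5 [38.5] 327.4133800023618 151.0
327.5 [39.5, 41] 327.3555593390089 157.0
```

>>> move_arm:
  motion:
    - [1.3,0,0,0,0,0.12,72]
    - [1.3,0,0,0,0,0.24,72]
    - [1.3,0,0,0,0,0.36,72]
    - [1.3,0,0,0,0,0.48,72]
    - [1.3,0,0,0,0,0.6,72]

```text
t: 16.03
ee_pos: [552.5, -225.9, 19.9]
orientation: [-2.719, -1.573, 0.0]
ft_force: [0.8, 0.3, -0.9]
width: 71.9
```

>>> move_arm:
  motion:
    - [0,0,0,0,0,0.12,72]
    - [0,0,0,0,0,0.24,72]
    - [0,0,0,0,0,0.36,72]
    - [0,0,0,0,0,0.48,72]
    - [0,0,0,0,0,0.6,72]

```text
t: 16.45
ee_pos: [552.5, -226.0, 19.9]
orientation: [-2.133, -2.306, 0.0]
ft_force: [-0.1, -0.5, -0.6]
width: 72.0
```

>>> move_arm:
  motion:
    - [0,0,0,0,0,0.1,72]
    - [0,0,0,0,0,0.2,72]
    - [0,0,0,0,0,0.2,72]
    - [0,0,0,0,0,0.2,64]
    - [0,0,0,0,0,0.2,60]

```text
t: 16.87
ee_pos: [552.5, -225.9, 19.9]
orientation: [-1.901, -2.501, 0.0]
ft_force: [-0.7, -0.1, -1.2]
width: 62.1
```

>>> move_arm:
  motion:
    - [0,0,0,0,0,0,44]
    - [0,0,0,0,0,0,44]
    - [0,0,0,0,0,0,44]
    - [0,0,0,0,0,0,44]
    - [0,0,0,0,0,0,44]

```text
t: 17.28
ee_pos: [552.5, -225.9, 20.0]
orientation: [-1.896, -2.505, 0.0]
ft_force: [-0.6, 0.5, 0.3]
width: 50.4
```

```bash
python3 - <<'E'
from fit import *
np.set_printoptions(precision=3,suppress=True,linewidth=200)
o=get_obs();print(o["t"],o["ee_pos"],o["orientation"],o["qpos"],o["ft_force"],o["moment"],o["width"])
s=avg("scene",3);t=avg("top",3)
for im,(P) in((s,(552.5,-226,15)),(t,(552.5,-226,15))):
    u,v=proj(im,P);x0,y0=int(u)-24,int(v)-22
    f=im["f"][y0:y0+44,x0:x0+48]
    for nm,g,thr in(("brass",f[:,:,0]-f[:,:,2],10),("red",f[:,:,0]-f[:,:,1],22)):
        n,l=cv2.connectedComponents((g>thr).astype(np.uint8),connectivity=8)
        for i in range(1,n):
            r,c=np.nonzero(l==i);w=g[r,c]-thr
            if w.sum()>10: print(nm,(c@w/w.sum()+x0).round(2),(r@w/w.sum()+y0).round(2),w.sum().round())
    print(x0,y0);
    if im is s: cv2.imwrite("pics/g5.png",cv2.resize(np.clip(f[:,:,::-1]*1.3,0,255).astype(np.uint8),None,fx=12,fy=12,interpolation=cv2.INTER_CUBIC))
E
```

```text
17.2833 [ 552.464 -225.889   19.962] [-1.896 -2.505  0.   ] [-0.408  0.67   1.786  0.     0.686 -2.254] [-0.571  0.454  0.35 ] [ 0.089 -0.121  0.064] 50.429232489175966
brass 241.44 194.12 534.0
brass 215.46 198.76 571.0
brass 222.53 209.51 128.0
brass 243.1 214.01 93.0
brass 222.27 219.36 134.0
red 222.49 209.54 48.0
206 187
brass 433.6 200.67 452.0
brass 405.07 197.23 174.0
brass 417.81 214.32 799.0
brass 413.03 221.58 153.0
394 183
```

View pics/g5.png

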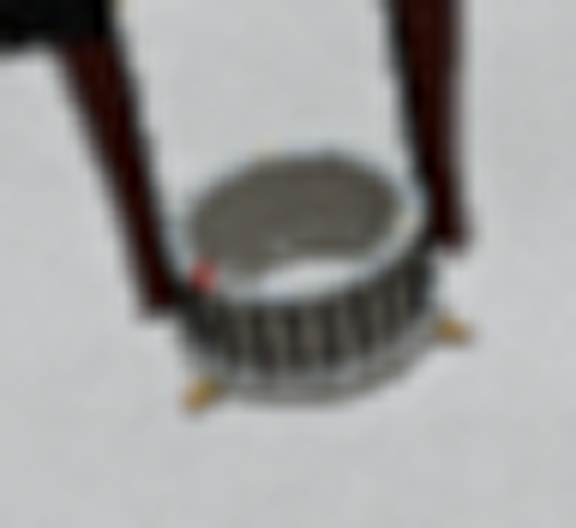

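The scene crop shows the ring gripped, with the red mark at (222.5,209.5) and the lugs at (222,219) and (243,214). It has shifted but not turned, so its yaw is still −42°. It needs +9.5° to meet the slots at −32.5°. I'll carry it over.

>>> move_arm:
  motion:
    - [0,0,8,0,0,0,44]
    - [0,0,30,0,0,0,44]
    - [0,0,60,0,0,0,44]
    - [0,0,82,0,0,0,44]
    - [0,0,85,0,0,0,44]

```text
t: 18.0
ee_pos: [555.0, -227.0, 109.5]
orientation: [1.892, 2.5, 0.002]
ft_force: [0.1, 0.0, -0.6]
width: 50.5
```

>>> move_arm:
  motion:
    - [-2.5,20,0,0,0,0,44]
    - [-6.5,54,0,0,0,0,44]
    - [-11,89,0,0,0,0,44]
    - [-15.5,124,0,0,0,0.04,44]
    - [-19.5,158,0,0,0,0.08,44]

```text
t: 18.42
ee_pos: [532.1, -66.6, 104.6]
orientation: [-1.792, -2.579, 0.0]
ft_force: [-0.4, 0.0, -0.6]
width: 50.4
```

>>> move_arm:
  motion:
    - [-3.5,28,0,0,0,0.04,44]
    - [-6,48,0,0,0,0.07,44]
    - [-7,55.3,0,0,0,0.085,44]
    - [-7,55.3,0,0,0,0.085,44]
    - [-7,55.3,0,0,0,0.085,44]

```text
t: 18.83
ee_pos: [526.1, -12.9, 104.8]
orientation: [1.683, 2.653, -0.0]
ft_force: [0.6, 0.6, -0.5]
width: 50.4
```

```bash
python3 - <<'E'
from fit import *
np.set_printoptions(precision=3,suppress=True,linewidth=200)
o=get_obs();print(o["t"],o["ee_pos"],o["orientation"],o["qpos"],o["ft_force"],o["width"])
im=avg("scene",3)
u,v=proj(im,(526,-12.7,75));x0,y0=int(u)-24,int(v)-26
A=cv2.resize(np.clip(im["f"][y0:y0+50,x0:x0+48,::-1]*1.3,0,255).astype(np.uint8),None,fx=12,fy=12,interpolation=cv2.INTER_CUBIC)
def d(P,col):
    c,w=proj(im,P);cv2.circle(A,(int((c-x0+.5)*12),int((w-y0+.5)*12)),3,col,-1)
for a in(87.5,207.5,327.5):
    t=np.radians(a)
    for r in(30,34): d((526+r*np.cos(t),-12.7+r*np.sin(t),85+2.5),(0,255,0))
    for r in(37,41): d((526+r*np.cos(t),-12.7+r*np.sin(t),53),(255,255,0))
t=np.radians(-32.5);d((526+24*np.cos(t),-12.7+24*np.sin(t),115),(0,255,255))
cv2.imwrite("pics/g6.png",A)
E
```

```text
18.8333 [526.08  -12.891 104.829] [ 1.683  2.653 -0.   ] [-0.047  0.454  1.924 -0.     0.763 -2.058] [ 0.576  0.58  -0.504] 50.38836995372414
```

View pics/g6.png

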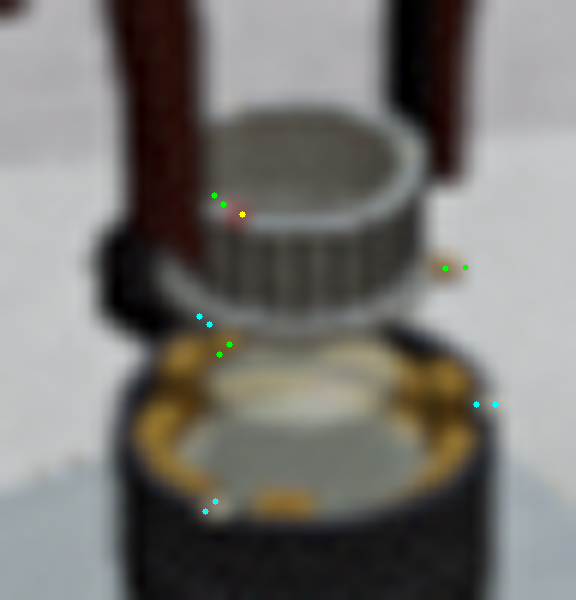

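The overlay agrees: the red mark is at (237,212) against a model (241,213), and the right lug is at (440,265) against (448,268). I'll lower the ring with force checks.

>>> move_arm:
  motion:
    - [0,0,-8,0,0,0,44]
    - [0,0,-16,0,0,0,44]
    - [0,0,-24,0,0,0,44]
    - [0,0,-29,0,0,0,44]
    - [0,0,-29,0,0,0,44]

```text
t: 19.4
ee_pos: [525.1, -12.8, 74.4]
orientation: [-1.682, -2.651, 0.002]
ft_force: [-0.2, -0.4, -0.4]
width: 50.6
```

>>> move_arm:
  motion:
    - [0,0,-0.8,0,0,0,44]
    - [0,0,-1.6,0,0,0,44]
    - [0,0,-2.4,0,0,0,44]
    - [0,0,-3.2,0,0,0,44]
    - [0,0,-3.6,0,0,0,44]

```text
t: 19.82
ee_pos: [526.1, -12.6, 72.5]
orientation: [1.683, 2.653, 0.0]
ft_force: [0.5, 0.6, -0.6]
width: 50.4
```

>>> move_arm:
  motion:
    - [0,0,-0.6,0,0,0,44]
    - [0,0,-1.2,0,0,0,44]
    - [0,0,-1.8,0,0,0,44]
    - [0,0,-1.8,0,0,0,44]

```text
t: 20.15
ee_pos: [526.0, -12.6, 70.5]
orientation: [-1.683, -2.653, 0.0]
ft_force: [-1.0, -0.6, -0.5]
width: 50.6
```

>>> move_arm:
  motion:
    - [0,0,-0.8,0,0,0,44]
    - [0,0,-1.6,0,0,0,44]
    - [0,0,-2.4,0,0,0,44]
    - [0,0,-3.2,0,0,0,44]
    - [0,0,-3.2,0,0,0,44]

```text
t: 20.57
ee_pos: [525.9, -12.7, 67.2]
orientation: [-1.683, -2.653, 0.0]
ft_force: [0.7, -0.6, -0.3]
width: 50.3
```

>>> move_arm:
  motion:
    - [0,0,-1,0,0,0,44]
    - [0,0,-2,0,0,0,44]
    - [0,0,-3,0,0,0,44]
    - [0,0,-4,0,0,0,44]
    - [0,0,-4,0,0,0,44]

```text
t: 20.98
ee_pos: [525.9, -12.6, 63.2]
orientation: [-1.683, -2.653, 0.0]
ft_force: [0.5, 0.3, -1.2]
width: 50.7
```

>>> move_arm:
  motion:
    - [0,0,-0.6,0,0,0,44]
    - [0,0,-1.2,0,0,0,44]
    - [0,0,-1.8,0,0,0,44]
    - [0,0,-2.4,0,0,0,44]
    - [0,0,-2.4,0,0,0,44]

```text
t: 21.4
ee_pos: [526.0, -12.6, 60.9]
orientation: [-1.683, -2.653, 0.0]
ft_force: [0.2, -0.7, -1.5]
width: 50.4
```

>>> move_arm:
  motion:
    - [0,0,-0.3,0,0,0,44]
    - [0,0,-0.6,0,0,0,44]
    - [0,0,-0.9,0,0,0,44]
    - [0,0,-1.2,0,0,0,44]
    - [0,0,-1.2,0,0,0,44]

```text
t: 21.82
ee_pos: [526.1, -12.6, 59.8]
orientation: [1.683, 2.653, 0.0]
ft_force: [-0.1, 1.3, 0.7]
width: 50.7
```

>>> move_arm:
  motion:
    - [0,0,-0.2,0,0,0,44]
    - [0,0,-0.4,0,0,0,44]
    - [0,0,-0.6,0,0,0,44]
    - [0,0,-0.6,0,0,0,44]

```text
t: 22.15
ee_pos: [526.1, -12.6, 59.3]
orientation: [1.683, 2.653, 0.0]
ft_force: [-1.8, 2.6, 2.2]
width: 50.4
```

```bash
python3 - <<'E'
from h import *
np.set_printoptions(precision=2,suppress=True)
o=get_obs();print(o["t"],o["ee_pos"],o["ft_force"],o["moment"],o["width"])
E
```

```text
22.15 [526.06 -12.56  59.31] [-1.84  2.59  2.2 ] [0.39 0.02 0.01] 50.382426125184246
```

The ring stands on the ledge at TCP z 59.3 with about 2 N of contact. I'll turn clockwise and follow the ledge down.

>>> move_arm:
  motion:
    - [-0.3,0.4,0.1,0,0,-0.035,44]
    - [-0.3,0.4,0.1,0,0,-0.07,44]
    - [-0.3,0.4,0.1,0,0,-0.105,44]
    - [-0.3,0.4,0.1,0,0,-0.14,44]
    - [-0.3,0.4,0.1,0,0,-0.175,44]

```text
t: 22.57
ee_pos: [526.3, -12.4, 59.4]
orientation: [1.909, 2.493, 0.001]
ft_force: [1.0, -0.1, 0.5]
width: 50.5
```

>>> move_arm:
  motion:
    - [0,0,-0.2,0,0,-0.035,44]
    - [0,0,-0.4,0,0,-0.07,44]
    - [0,0,-0.6,0,0,-0.105,44]
    - [0,0,-0.8,0,0,-0.14,44]
    - [0,0,-1.0,0,0,-0.175,44]

```text
t: 22.98
ee_pos: [526.2, -12.4, 58.5]
orientation: [2.12, 2.317, 0.001]
ft_force: [-0.6, -0.6, 1.4]
width: 50.7
```

```bash
cat > o.py <<'E'
from h import *
from scipy.spatial.transform import Rotation as R
np.set_printoptions(precision=2,suppress=True)
o=get_obs();x=R.from_rotvec(o["orientation"]).as_matrix()[:,0];print(o["t"],o["ee_pos"],o["ft_force"],o["moment"],o["width"],"yaw",np.degrees(np.arctan2(x[1],x[0])))
E
python3 o.py
```

```text
22.9833 [526.16 -12.42  58.46] [-0.59 -0.57  1.43] [ 0.14 -0.18 -0.03] 50.681014146958724 yaw 95.07897166679021
```

>>> move_arm:
  motion:
    - [0,0,-0.25,0,0,-0.045,44]
    - [0,0,-0.5,0,0,-0.09,44]
    - [0,0,-0.8,0,0,-0.135,44]
    - [0,0,-1.05,0,0,-0.18,44]
    - [0,0,-1.3,0,0,-0.227,44]

```text
t: 23.4
ee_pos: [526.1, -12.4, 57.1]
orientation: [2.37, 2.061, 0.001]
ft_force: [0.5, 1.5, 1.6]
width: 50.4
```

```bash
python3 o.py
```

```text
23.4 [526.11 -12.37  57.09] [0.54 1.5  1.62] [ 0.22 -0.18  0.02] 50.44658725188196 yaw 82.04056445585853
```

>>> move_arm:
  motion:
    - [0,0,0,0,0,-0.035,44]
    - [0,0,0,0,0,-0.07,44]
    - [0,0,0,0,0,-0.07,44]
    - [0,0,0,0,0,-0.07,44]

```text
t: 23.73
ee_pos: [525.8, -12.3, 56.9]
orientation: [2.438, 1.981, 0.0]
ft_force: [0.3, -0.1, -0.8]
width: 50.6
```

>>> move_arm:
  motion:
    - [0,0,0,0,0,-0.035,44]
    - [0,0,0,0,0,-0.052,44]
    - [0,0,0,0,0,-0.052,44]
    - [0,0,0,0,0,-0.052,44]

```text
t: 24.07
ee_pos: [525.8, -12.3, 57.0]
orientation: [2.488, 1.918, 0.0]
ft_force: [0.5, 0.6, -1.4]
width: 50.4
```

>>> move_arm:
  motion:
    - [0,0,0,0,0,-0.035,44]
    - [0,0,0,0,0,-0.052,44]
    - [0,0,0,0,0,-0.052,44]
    - [0,0,0,0,0,-0.052,44]

```text
t: 24.4
ee_pos: [525.9, -12.2, 57.0]
orientation: [2.537, 1.852, 0.0]
ft_force: [0.0, 0.4, 0.0]
width: 50.6
```

```bash
python3 o.py
```

```text
24.4 [525.85 -12.23  57.02] [0.05 0.36 0.03] [ 0.17 -0.33 -0.04] 50.58132481548651 yaw 72.25386384608561
```

>>> move_arm:
  motion:
    - [0,0,0,0,0,-0.035,44]
    - [0,0,0,0,0,-0.052,44]
    - [0,0,0,0,0,-0.052,44]
    - [0,0,0,0,0,-0.052,44]

```text
t: 24.73
ee_pos: [525.8, -12.2, 57.0]
orientation: [2.585, 1.786, 0.0]
ft_force: [1.4, 1.2, -1.0]
width: 50.7
```

>>> move_arm:
  motion:
    - [0,0,0,0,0,-0.035,44]
    - [0,0,0,0,0,-0.052,44]
    - [0,0,0,0,0,-0.052,44]
    - [0,0,0,0,0,-0.052,44]

```text
t: 25.07
ee_pos: [525.8, -12.2, 57.0]
orientation: [-2.63, -1.718, -0.0]
ft_force: [1.8, 1.3, 0.1]
width: 50.5
```

```bash
python3 o.py
```

```text
25.0667 [525.76 -12.2   56.98] [1.78 1.27 0.1 ] [ 0.28 -0.38 -0.  ] 50.48394105984889 yaw 66.29021397915136
```

>>> move_arm:
  motion:
    - [0,0,0,0,0,-0.035,44]
    - [0,0,0,0,0,-0.052,44]
    - [0,0,0,0,0,-0.052,44]
    - [0,0,0,0,0,-0.052,44]

```text
t: 25.4
ee_pos: [525.7, -12.2, 56.9]
orientation: [-2.674, -1.649, 0.0]
ft_force: [1.0, 1.4, 0.2]
width: 50.3
```

>>> move_arm:
  motion:
    - [0,0,0,0,0,-0.035,44]
    - [0,0,0,0,0,-0.052,44]
    - [0,0,0,0,0,-0.052,44]
    - [0,0,0,0,0,-0.052,44]

```text
t: 25.73
ee_pos: [525.6, -12.2, 56.9]
orientation: [-2.716, -1.579, 0.0]
ft_force: [0.6, 1.7, -0.4]
width: 50.0
```

```bash
python3 o.py
```

```text
25.7333 [525.58 -12.25  56.94] [ 0.61  1.7  -0.43] [ 0.21 -0.29 -0.02] 50.03812296304961 yaw 60.3334356303664
```

>>> move_arm:
  motion:
    - [0,0,0,0,0,-0.035,44]
    - [0,0,0,0,0,-0.052,44]
    - [0,0,0,0,0,-0.052,44]
    - [0,0,0,0,0,-0.052,44]

```text
t: 26.07
ee_pos: [525.5, -12.3, 56.9]
orientation: [-2.756, -1.507, 0.001]
ft_force: [1.5, 1.0, -0.3]
width: 50.6
```

>>> move_arm:
  motion:
    - [0,0,0,0,0,-0.02,44]
    - [0,0,0,0,0,-0.035,44]
    - [0,0,0,0,0,-0.035,44]
    - [0,0,0,0,0,-0.035,44]

```text
t: 26.4
ee_pos: [525.7, -12.3, 56.9]
orientation: [-2.783, -1.458, 0.0]
ft_force: [0.6, -0.1, -2.8]
width: 50.2
```

```bash
python3 o.py
```

```text
26.4 [525.66 -12.25  56.87] [ 0.63 -0.09 -2.83] [ 0.13 -0.36  0.07] 50.163457940107556 yaw 55.297190582083466
```

>>> move_arm:
  motion:
    - [0,0,0,0,0,0,44]

```text
t: 26.48
ee_pos: [525.7, -12.2, 56.9]
orientation: [-2.783, -1.458, 0.0]
ft_force: [1.4, -0.1, -2.4]
width: 50.6
```

>>> move_arm:
  motion:
    - [0,0,0,0,0,-0.02,44]
    - [0,0,0,0,0,-0.035,44]
    - [0,0,0,0,0,-0.035,44]

```text
t: 26.73
ee_pos: [525.7, -12.2, 56.8]
orientation: [-2.809, -1.407, 0.0]
ft_force: [2.0, 0.1, -4.7]
width: 50.9
```

>>> move_arm:
  motion:
    - [0,0,0,0,0,0,44]

```text
t: 26.82
ee_pos: [525.7, -12.2, 56.8]
orientation: [-2.808, -1.409, 0.0]
ft_force: [2.6, 0.9, -5.4]
width: 50.3
```

```bash
python3 o.py
```

```text
26.8167 [525.69 -12.22  56.84] [ 2.56  0.91 -5.41] [ 0.17 -0.52  0.07] 50.25889059436625 yaw 53.27910058466284
```

The thread bites at about 58° (−2.6 N at 60°, −5.1 N at 62°, 1.25 N/°). From here I'll follow it down, relieving the pull, to about 10° past the bite.

>>> move_arm:
  motion:
    - [0,0,-0.1,0,0,0,44]
    - [0,0,-0.2,0,0,0,44]
    - [0,0,-0.2,0,0,0,44]

```text
t: 27.07
ee_pos: [525.7, -12.2, 56.8]
orientation: [-2.808, -1.409, 0.0]
ft_force: [0.6, 0.2, -3.5]
width: 50.6
```

>>> move_arm:
  motion:
    - [0,0,-0.1,0,0,-0.018,44]
    - [0,0,-0.2,0,0,-0.035,44]
    - [0,0,-0.2,0,0,-0.035,44]

```text
t: 27.32
ee_pos: [525.8, -12.2, 56.6]
orientation: [2.833, 1.357, 0.0]
ft_force: [2.1, 1.1, -3.2]
width: 50.7
```

```bash
python3 o.py
```

```text
27.3167 [525.8  -12.21  56.62] [ 2.05  1.15 -3.2 ] [ 0.22 -0.51  0.09] 50.68261697316713 yaw 51.20048814564975
```

>>> move_arm:
  motion:
    - [0,0,-0.2,0,0,-0.018,44]
    - [0,0,-0.4,0,0,-0.035,44]
    - [0,0,-0.4,0,0,-0.035,44]

```text
t: 27.57
ee_pos: [525.9, -12.2, 56.4]
orientation: [2.856, 1.308, 0.001]
ft_force: [2.3, 0.8, -0.8]
width: 50.6
```

>>> move_arm:
  motion:
    - [0,0,-0.12,0,0,-0.018,44]
    - [0,0,-0.25,0,0,-0.035,44]
    - [0,0,-0.25,0,0,-0.035,44]
    - [0,0,-0.25,0,0,-0.035,44]

```text
t: 27.9
ee_pos: [525.9, -12.3, 56.1]
orientation: [2.878, 1.259, 0.001]
ft_force: [1.7, 0.8, 2.1]
width: 50.6
```

```bash
python3 o.py
```

```text
27.9 [525.93 -12.26  56.14] [1.66 0.77 2.1 ] [ 0.26 -0.32  0.14] 50.64471605371598 yaw 47.25660639801765
```

Now 9.7° past the bite with the hand force near zero. I'll relieve it slightly, let go and retreat.

>>> move_arm:
  motion:
    - [0,0,0.15,0,0,0,44]
    - [0,0,0.15,0,0,0,44]

```text
t: 28.07
ee_pos: [525.9, -12.3, 56.2]
orientation: [2.878, 1.259, 0.001]
ft_force: [2.2, 1.3, 1.6]
width: 50.2
```

>>> move_arm:
  motion:
    - [0,0,0,0,0,0,54]
    - [0,0,0,0,0,0,60]
    - [0,0,0,0,0,0,70]
    - [0,0,0,0,0,0,76]
    - [0,0,0,0,0,0,76]

```text
t: 28.48
ee_pos: [525.4, -12.3, 55.9]
orientation: [-2.878, -1.259, 0.001]
ft_force: [-0.1, -0.8, -0.4]
width: 74.5
```

>>> move_arm:
  motion:
    - [0,0,10,0,0,0,76]
    - [0,0,40,0,0,0,76]
    - [0,0,75,0,0,0,76]
    - [0,0,110,0,0,0,76]

```text
t: 28.82
ee_pos: [524.9, -12.2, 167.4]
orientation: [-2.877, -1.259, 0.003]
ft_force: [0.2, -0.8, -0.4]
width: 75.9
```

>>> move_arm:
  motion:
    - [0,-38,0,0,0,0,76]
    - [0,-76,0,0,0,0,76]
    - [0,-114,0,0,0,0,76]
    - [0,-152,0,0,0,0,76]
    - [0,-190,0,0,0,0,76]

```text
t: 29.23
ee_pos: [525.5, -203.9, 167.2]
orientation: [2.877, 1.26, 0.001]
ft_force: [-0.0, 0.2, 0.0]
width: 76.1
```

```bash
python3 o.py; python3 - <<'E'
from fit import *
out=[]
for n in("scene","top"):
    im=avg(n,3)
    u,v=proj(im,(526,-12.7,55));x=int(u);y=int(v);x0,y0=x-22,y-22
    f=im["f"][y0:y0+44,x0:x0+44];g=f[:,:,0]-1.0*f[:,:,1]-.9*(0*f[:,:,2]);h=f[:,:,1]-f[:,:,2]
    m=f[:,:,0]-f[:,:,1]-1.0*np.clip(h,0,None);i=np.unravel_index(np.argmax(m),m.shape)
    w=np.clip(m-m.max()/2,0,None);yy,xx=np.mgrid[:44,:44];near=(abs(yy-i[0])<3)&(abs(xx-i[1])<3);w=w*near
    r,c=(yy*w).sum()/w.sum()+y0,(xx*w).sum()/w.sum()+x0
    P=at(im,r,c,66.5);print(n,"red",r,c,m.max(),P,np.hypot(P[0]-526,P[1]+12.7),np.degrees(np.arctan2(P[1]+12.7,P[0]-526)))
    out.append(cv2.resize(f[:,:,::-1].astype(np.uint8),None,fx=9,fy=9,interpolation=cv2.INTER_CUBIC))
cv2.imwrite("pics/g7.png",np.clip(np.hstack(out)*1.3,0,255).astype(np.uint8))
E
```

```text
29.2333 [ 525.46 -203.92  167.15] [-0.02  0.17  0.  ] [-0.03 -0.17  0.02] 76.11110267904458 yaw 47.28876355390019
scene red 181.34158415841586 305.980198019802 27.66666666666667 [520.50001905 -36.19270606  66.5       ] 24.127930463767928 -103.1764564964006
top red 219.70760233918128 342.44444444444446 48.66666666666667 [521.38696949 -37.19085466  66.5       ] 24.921517059225476 -100.66709766402269
```

View pics/g7.png

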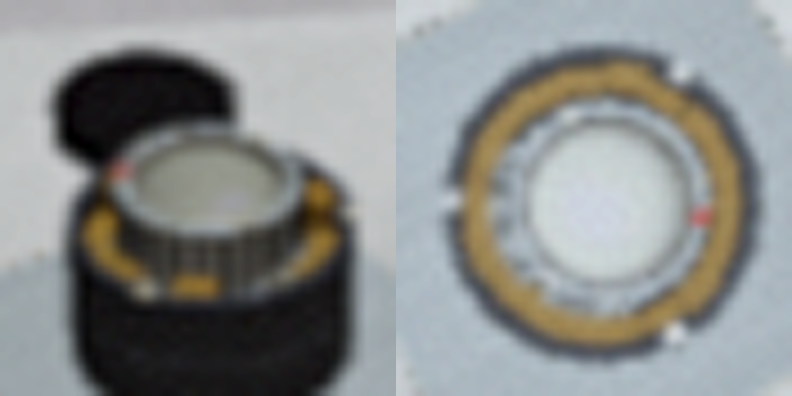

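The red mark has turned with the hand to −101°, where −100.5° was expected. The ring sits level and concentric over the unbroken lens. I'll hand in.

```bash
python3 -c "
from workcell import close_job
print(close_job())"
```

```text
the job is handed in; nothing more can be done
None
```

The loupe is assembled and handed in at about 29.5 s of robot time. No verdict was reported.

- **Lens:** I took the clear lens and left the blue look-alike alone. It went down into the tube without catching and was let go at seat height. The top picture then showed it centred and lying evenly.
- **Ring:** Its lugs went into the slots without touching the rim, and it stood on the ledge with about 2 N. I turned it clockwise about 68°. The thread bit at roughly 58°, and I followed it down to about 9.7° past that, which is inside the 8 to 12° range.
- **Last checks:** After letting go, the red mark was at −100.7° from the top camera and −103° from the scene camera. I expected −100.5°, so the ring did not slip in the fingers. The ring sits level and concentric, the lens looks intact, and the arm is clear of everything.
- **Uncertain:** The clamping force on the lens could not be measured. From the turn past the bite and the hand force I estimate 10 to 13 N. The height drop alone would suggest up to about 16 N, the top of the allowed range. When the lens hung over the tube, the picture also showed it 1 to 2 pixels higher than modelled. The smooth seating gave no sign of a problem from that.

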